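Set the bobbin winder's fill stop by four clicks and engage it

TASK

Set up the bobbin winder for a fuller bobbin: turn its black click dial clockwise by exactly four clicks of the click wheel (the dial has some free play first, which does not count), never running more than one click past that, and let go of it. Then swing the red-knobbed lever fully over towards the back of the winder to engage it. Treat dial and lever gently, and leave the sewing things around the winder where they are.

Things in the scene. Friction and masses are not known exactly. Their poses are not given: they have to be found in the camera images.
- winder: Bobbin winder: cream box fixed to the table, 150 (x) by 250 (y) by 50 mm high. Origin: centre of its underside; z up; its front (-x) looks roughly to the robot. On its flat top: black dial, axis at local (0, 60) mm; a bobbin 24 mm wide on a 30 mm tall spindle at (30, -50); the brass fill-stop finger beside it; the lever block at (-20, -95).
- dial: Black click dial: disc 44 mm across, 7 mm thick, with an upright grip bar 40 mm long (dial x), 14 mm thick (dial y), up to 42 mm above the origin. Origin: on the vertical turning axis, underside of the disc, 56 mm above the table. White line on the bar's -x half. Clamped on its shaft at an arbitrary angle: its angle does not tell the setting. 20 to 40 N of grip is enough; it cracks at 150 N.
- dial_grip (a point): Point on the dial's axis at the height to grip the bar from above, 88 mm above the table; x along the bar, y across it (14 mm). With the TCP here the fingertips stay 6 mm above the disc. Up to 47 degrees of free play on the shaft; how much lies ahead differs each time and cannot be seen: turned clockwise (from above) the dial first runs loose (0.02 N m), then picks up the click wheel.
- click_wheel (a point): Centre of the steel click wheel (72 mm across, under the dial). A click is 10 degrees (0.175 rad). At pick-up the torque jumps to about 0.25 N m, fades over 5 degrees, then the wheel snaps ahead into its next notch and the dial runs loose to the next pick-up: N clicks are done when the dial is N-1/2 to N+1/2 clicks past the first pick-up. The wheel stays when let go.
- stop_tip (a point): Top of the fill-stop finger, a brass tab 8 x 4 mm, 18 mm high, sliding along the winder's +y (away from the bobbin), moved by the click wheel: 1.5 mm outward for each click clockwise. It starts innermost, at click 0, this point at winder-local y = -32 mm; at four clicks -26 mm. Turning the dial back must take up all the free play before the wheel follows. Do not push the finger by hand.
- lever (a joint): Engaging lever: rod 10 mm thick with a red ball, hinged 72 mm above the table about the winder's y axis at winder-local (-20, -95) mm; 65 mm from hinge to ball centre. Value in rad: 0 leans 0.5 rad to the winder's front (-x), 0.5 is upright; engaged from 0.9 on (leaning 0.4 rad to the back, +x); hard stop at 1.2. About 1 N moves it; it stays where left. Push it with less than 25 N.
- lever_base: The lever's mint block on the winder's top, 70 (x) by 50 (y) by 25 mm high; origin: centre of its underside; axes as the winder's.
- lever_tip (a point): Centre of the lever's red ball, 26 mm across.
- spool_green: Loose wooden spool of green thread, standing, 44 mm across, 55 mm high; origin under its centre. Bystander.
- spool_teal: Loose wooden spool of teal thread, standing, 38 mm across, 48 mm high; origin under its centre. Bystander.
- spool_blue: Loose wooden spool of dark blue thread, standing, 40 mm across, 45 mm high; origin under its centre. Bystander.
- spool_copper: Loose wooden spool of copper thread, standing, 36 mm across, 50 mm high; origin under its centre. Bystander.
- thimble: Loose steel thimble, 21 mm across, 23.5 mm high; origin under its centre. Bystander.
- tape_case: Loose white round tape-measure case lying flat, 54 mm across, 16 mm high; origin under its centre. Bystander.
- button0: Loose blue button lying flat, 28 mm across, 5 mm thick; origin under its centre. Bystander.
- button1: Loose yellow button lying flat, 28 mm across, 5 mm thick; origin under its centre. Bystander.

How it is judged:
By the outcome, as a careful person would: the job done as asked, in the order asked, and still so for the second after the job is handed in, with the robot touching nothing.
It also fails if it takes over 72 s, if anything falls off the work surface, if the arm or the gripper's body presses on something with over 40 N, if the wrist force passes 120 N, or if a joint passes its speed limit or range.

ROBOT

A 6-joint arm with a two-finger parallel gripper is mounted at the origin on the work surface. World frame = base frame: x ahead of the robot, y to its left, z up, the work surface at z = 0. Lengths are in m, angles in degrees, forces in N, time in s.
With the tool pointing down it reaches from about 0.4 to 0.825 m from the base axis. Payload 7 kg.
Tool frame: the origin (TCP) lies between the finger pads, 19 mm behind the fingertips; this is the grasp point; z points along the fingers, y is the line along which they close (so a half turn about z gives the same grasp; the last joint's range is limited). The gripper opens to 88 mm and grips with 3 to 60 N. Pads are 19 mm wide; open, the fingers measure 130 mm over their backs; the gripper's body (78 mm by 193 mm) begins 47 mm behind the grasp point.
Start: joints at [-57.748, 20.546, 0.682, 0, -70.136, -16.507], TCP at [0.183, -0.65, 0.245] pointing down, gripper open.
Joint ranges: [-176.03, 176.03], [-82.01, 121.73], [-58.28, 71.71], [-173.87, 95.51], [-174.79, -0.11], [-173.66, 173.66]. Speed limits (degrees/s): [136.94, 136.94, 172.46, 180, 180, 180].

INTERFACE

Orientations are given as [roll, pitch, yaw] about the fixed x, y, z axes, in that order (R = Rz(yaw) Ry(pitch) Rx(roll)).
In Python, from plant import ctrl gives the robot as it stands.
- The arm moves only by the tool apply_moves, never from a script. Its argument "deltas" is a list of rows, each an object with "fingers": the finger opening in mm, from 0 to 87.6; "delta_pos": the shift along the tool's x, y, z in mm, a list of three; "angular": the turn, a rotation vector about the tool's x, y, z in degrees, a list of three. A call has 1 to 10 rows; each row is the pose to reach, as a shift and turn from the pose commanded when the call began, along the tool's axes at that moment; what a row does not reach only later rows make up. A row lasts 1/10 s, in which the tool goes at most 50 mm and 8.59 degrees, less where a joint would pass 70% of its speed; a pose out of reach is approached as far as the arm can. A call with a gripper value outside its range is refused whole. The fingers move at their own pace and stop on an object; the grip force is fixed at half the most. Time passes only in rows, so rows that repeat a pose let the fingers close. It gives the time, the measured TCP pose, the force, the opening and the grip force at its end, in the units of the state.
- ctrl.get_obs(): the state, without advancing time (a new reading comes with each control period).
- ctrl.snapshot(name): name is "scene" or "top" or "wrist"; returns the picture (420x560x3 uint8, red, green, blue); there is no depth.
- ctrl.camera_params(name): a dict with "fx", "fy", "cx", "cy" (pixels), "dist_coeffs" ([k1, k2, p1, p2, k3] as OpenCV has them; the pictures are not rectified), "cam_to_world" (4x4, takes a point from camera to world coordinates); the wrist camera has in their place "mount" (4x4, takes a point from camera to tool coordinates, whose origin is the TCP and whose axes are the flange's). Camera axes: x right, y up, looking along -z (the intrinsics and any distortion apply to the point x, -y, -z); pixel columns grow to the right and rows downward; lengths in m; the calibration is good to about 2 mm. A picture is of the moment at which its call begins: read the wrist's pose just before it. camera_params takes no time and is no camera call.
- ctrl.close_job(): hands the job in; it is judged then, once.
The state is a dict: "clock": time; "joint_pos": joint angles; "qvel": joint speeds; "tau": joint torques, N m; "tool_pos": TCP position; "orientation": TCP orientation; "force": force on the tool from outside, world axes, zero at the start; "moment": the same for the moment, N m; "opening": finger opening in m; "gripper_force": force on a finger pad.
Only numpy, scipy, OpenCV 4.12 (cv2) and the standard library are available. Lean on these libraries where they do the work, as an engineer would, in place of code of your own. Each camera call takes 0.05 s, during which the arm holds its last target. There are 200 camera calls.

## Working session

There is one attempt and no reset: what is moved stays moved. The work goes in short steps, Python scripts to look and compute and a tool call to move; the robot and the scene stay as the last step left them, time stands still between calls to the robot, and variables do not carry over. Pictures are saved under pics/ and viewed, at most 10 in all, crops included, and the job is handed in when it is done.

Besides the shell and the picture viewer there is one more tool, called after "Request:" as name(argument=value, ...) on one line, values as JSON. apply_moves: Moves the arm, as the interface text tells. Its arguments: {"type":"object","properties":{"deltas":{"type":"array"}},"required":["deltas"]}

```bash
mkdir -p pics; ls; python3 - <<'E'
from plant import ctrl
import cv2,numpy as np
o=ctrl.get_obs();print(o)
for n in("scene","top"):
    im=ctrl.snapshot(n);cv2.imwrite(f"pics/{n}0.png",im[:,:,::-1])
    p=ctrl.camera_params(n);print(n,p)
print(ctrl.camera_params("wrist"))
E
```

```text
pics
{'clock': 0.0, 'joint_pos': array([-5.77484367e+01,  2.05914633e+01,  6.32439493e-01, -2.31233693e-02,
       -7.01369054e+01, -1.65062954e+01]), 'qvel': array([-0.00841311,  0.08109485,  0.01793202, -0.08923844, -0.00026234,
        0.0619204 ]), 'tau': array([ 4.02796422e-04, -5.82722926e+01,  2.93061876e+01,  6.99726239e+00,
        7.05403945e-03, -1.89267398e-04]), 'tool_pos': array([ 0.18301679, -0.64921093,  0.24440278]), 'orientation': array([ 1.79901847e+02, -6.41710224e-03, -1.64262601e+02]), 'force': array([-0.52705753,  0.77960022, -0.16888642]), 'moment': array([-0.02365697, -0.02290181,  0.01033818]), 'gripper_force': 0.0, 'opening': 0.08765996089209695}
scene {'fx': 387.60285180328896, 'fy': 387.60285180328896, 'cx': 280.13581779975294, 'cy': 207.22920233284967, 'dist_coeffs': array([0.01251579, 0.        , 0.        , 0.        , 0.        ]), 'cam_to_world': array([[ 0.35404652, -0.71902509,  0.59804178,  0.96251956],
       [ 0.93520845,  0.26807907, -0.23134123, -0.11565225],
       [ 0.00601766,  0.64119929,  0.76735081,  0.58971618],
       [ 0.        ,  0.
[... 340 characters left out ...]
124 , -0.00679358,  0.00779124],
       [-0.00494098,  0.15897044,  0.98727098,  0.87923156],
       [ 0.        ,  0.        ,  0.        ,  1.        ]])}
{'fx': 364.78998016445576, 'fy': 364.78998016445576, 'cx': 283.73660140564067, 'cy': 205.2055358766672, 'dist_coeffs': array([-0.04745228,  0.        ,  0.        ,  0.        ,  0.        ]), 'mount': array([[ 4.73142015e-04,  9.63189009e-01,  2.68824682e-01,
         7.33364110e-02],
       [ 9.99999861e-01, -3.93423880e-04, -3.50415711e-04,
        -4.00833243e-04],
       [-2.31754512e-04,  2.68824811e-01, -9.63189061e-01,
        -1.39682993e-01],
       [ 0.00000000e+00,  0.00000000e+00,  0.00000000e+00,
         1.00000000e+00]])}
```

View pics/top0.png

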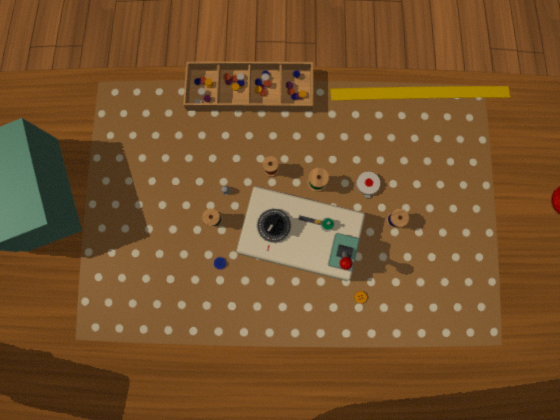

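View pics/scene0.png

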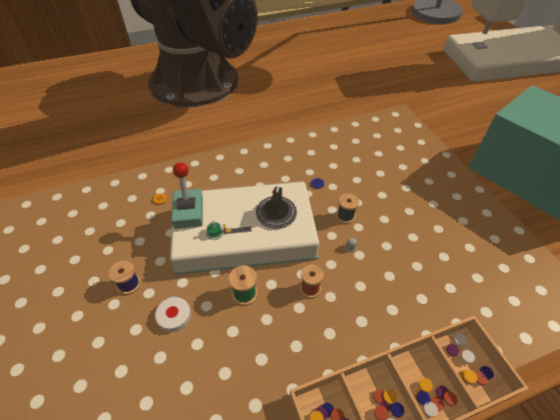

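The top view shows the winder's top corners at about (252,189), (363,211), (350,279) and (238,254). The dial is at (275,226), the red ball at (346,264), and the spools are around the box.

```bash
cat > h.py <<'E'
from plant import ctrl
import cv2,numpy as np
from scipy.spatial.transform import Rotation as Rn
def pose():
    o=ctrl.get_obs();T=np.eye(4);T[:3,:3]=Rn.from_euler('xyz',o['orientation'],degrees=True).as_matrix();T[:3,3]=o['tool_pos'];return T
def cam(n,T=None):
    p=ctrl.camera_params(n);K=np.array([[p['fx'],0,p['cx']],[0,p['fy'],p['cy']],[0,0,1]])
    return K,p['dist_coeffs'],(p['cam_to_world'] if 'cam_to_world' in p else T@p['mount'])
def unproj(n,px,z,T=None):
    K,d,C=cam(n,T);u=cv2.undistortPoints(np.array(px,float).reshape(-1,1,2),K,d)[:,0]
    r=np.c_[u[:,0],-u[:,1],-np.ones(len(u))]@C[:3,:3].T
    return C[:3,3]+r*((z-C[2,3])/r[:,2])[:,None]
def proj(n,P,T=None):
    K,d,C=cam(n,T);q=(np.array(P,float).reshape(-1,3)-C[:3,3])@C[:3,:3];q=q*[1,-1,-1]
    return cv2.projectPoints(q,np.zeros(3),np.zeros(3),K,d)[0][:,0]
E
python3 - <<'E'
from h import *
np.set_printoptions(precision=4,suppress=True)
c=unproj("top",[(252,189),(363,211),(350,279),(238,254)],.05);print(c)
print(np.linalg.norm(np.diff(c[[0,1,2,3,0]],axis=0),axis=1),c.mean(0))
x=(c[0]-c[3]+c[1]-c[2]);y=c[0]-c[1]+c[3]-c[2]
print(np.degrees(np.arctan2(x[1],x[0])),np.degrees(np.arctan2(-y[0],y[1])))
im=cv2.imread("pics/top0.png")[180:285,230:370]
cv2.imwrite("pics/c1.png",cv2.resize(im,None,fx=5.6,fy=5.6,interpolation=cv2.INTER_CUBIC))
E
```

```text
[[ 0.6307  0.0814  0.05  ]
 [ 0.5851 -0.1588  0.05  ]
 [ 0.4404 -0.1289  0.05  ]
 [ 0.4901  0.1077  0.05  ]]
[0.2445 0.1478 0.2418 0.1431] [ 0.5366 -0.0246  0.05  ]
-11.139975028719157 -11.30043337576447
```

View pics/c1.png

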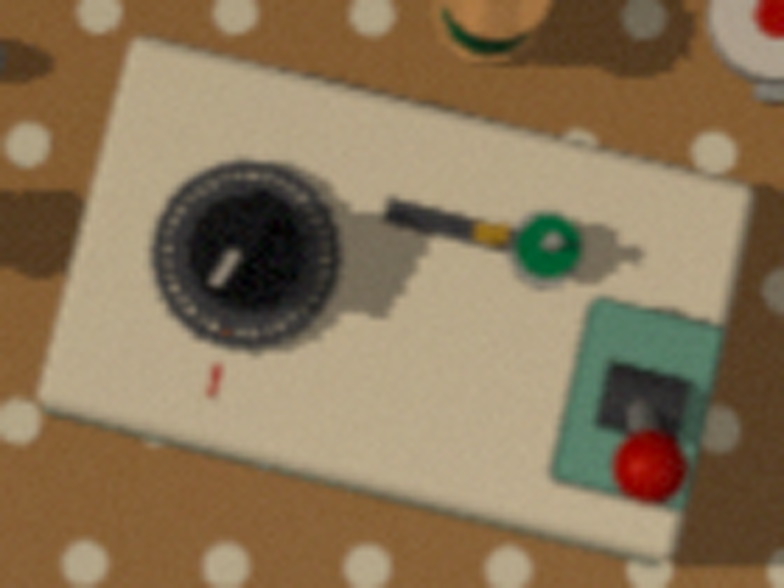

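```bash
cat >> h.py <<'E'
def delta(pos,yaw,T=None):
    T=pose() if T is None else T
    R=Rn.from_euler('xyz',[180,0,yaw],degrees=True)
    return T[:3,:3].T@(np.array(pos)-T[:3,3])*1000,Rn.from_matrix(T[:3,:3].T@R.as_matrix()).as_rotvec(degrees=True)
E
python3 - <<'E'
from h import *
np.set_printoptions(precision=4,suppress=True)
f=lambda x,y:(np.array([[x/5.6+230,y/5.6+180]]))
print("dial",unproj("top",f(248,256),.055),"line",unproj("top",np.r_[f(212,285),f(238,252)],.098))
print("ball",unproj("top",f(649,467),.129),"blk",unproj("top",np.r_[f(598,298),f(555,474)],.075))
print(delta([.548,.034,.22],-38))
E
```

```text
dial [[0.5507 0.0316 0.055 ]] line [[0.5354 0.0432 0.098 ]
 [0.5474 0.034  0.098 ]]
ball [[ 0.4717 -0.1083  0.129 ]] blk [[ 0.5343 -0.0984  0.075 ]
 [ 0.4697 -0.0822  0.075 ]]
(array([-536.6284,  558.6411,   25.2714]), array([   0.056 ,    0.0901, -126.262 ]))
```

Request:
apply_moves(deltas=[{"fingers": 60, "delta_pos": [-536, 559, 25], "angular": [0, 0, -126]}, {"fingers": 60, "delta_pos": [-536, 559, 25], "angular": [0, 0, -126]}, {"fingers": 60, "delta_pos": [-536, 559, 25], "angular": [0, 0, -126]}, {"fingers": 60, "delta_pos": [-536, 559, 25], "angular": [0, 0, -126]}, {"fingers": 60, "delta_pos": [-536, 559, 25], "angular": [0, 0, -126]}, {"fingers": 60, "delta_pos": [-536, 559, 25], "angular": [0, 0, -126]}, {"fingers": 60, "delta_pos": [-536, 559, 25], "angular": [0, 0, -126]}, {"fingers": 60, "delta_pos": [-536, 559, 25], "angular": [0, 0, -126]}, {"fingers": 60, "delta_pos": [-536, 559, 25], "angular": [0, 0, -126]}, {"fingers": 60, "delta_pos": [-536, 559, 25], "angular": [0, 0, -126]}])

```text
clock: 1.1
tool_pos: [0.4185, -0.2066, 0.2293]
orientation: [-180.0, 0.0, -78.0]
force: [1.1, -0.7, -0.3]
opening: 0.0597
gripper_force: 0.0
```

```bash
python3 - <<'E'
from h import *
np.set_printoptions(precision=2,suppress=True)
print(pose()[:3,3],ctrl.get_obs()['orientation'],delta([.549,.033,.22],-38))
E
```

```text
[ 0.42 -0.21  0.23] [-179.98    0.    -77.95] (array([-207.12, -177.65,    9.31]), array([ -0.02,  -0.01, -39.95]))
```

Request:
apply_moves(deltas=[{"fingers": 60, "delta_pos": [-207, -178, 9], "angular": [0, 0, -40]}, {"fingers": 60, "delta_pos": [-207, -178, 9], "angular": [0, 0, -40]}, {"fingers": 60, "delta_pos": [-207, -178, 9], "angular": [0, 0, -40]}, {"fingers": 60, "delta_pos": [-207, -178, 9], "angular": [0, 0, -40]}, {"fingers": 60, "delta_pos": [-207, -178, 9], "angular": [0, 0, -40]}, {"fingers": 60, "delta_pos": [-207, -178, 9], "angular": [0, 0, -40]}, {"fingers": 60, "delta_pos": [-207, -178, 9], "angular": [0, 0, -40]}, {"fingers": 60, "delta_pos": [-207, -178, 9], "angular": [0, 0, -40]}])

```text
clock: 1.9
tool_pos: [0.5501, 0.0303, 0.2196]
orientation: [179.9, 0.1, -38.3]
force: [-0.2, 0.2, -0.0]
opening: 0.0601
gripper_force: 0.0
```

```bash
python3 - <<'E'
from h import *
np.set_printoptions(precision=4,suppress=True)
T=pose();np.save("T1",T);im=ctrl.snapshot("wrist");cv2.imwrite("pics/w1.png",im[:,:,::-1])
print(T[:3,3],ctrl.get_obs()['orientation'],ctrl.get_obs()['force'],ctrl.get_obs()['moment'])
E
```

```text
[0.5501 0.0303 0.2196] [179.9477   0.0367 -38.3606] [ 0.6793  0.5745 -0.5386] [-0.0998  0.1653  0.0294]
```

View pics/w1.png

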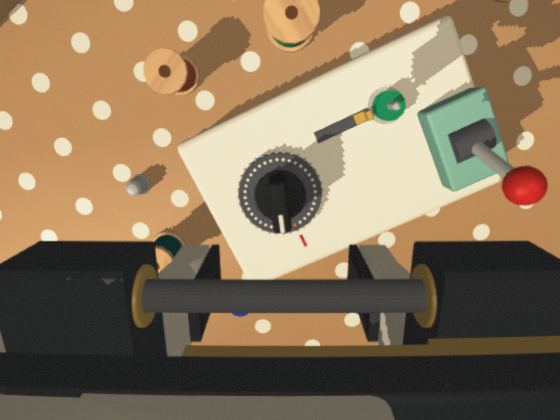

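The wrist view shows the click wheel centred near (280,192). The bar's white line runs from about (280,213) to (284,231), and the box's back corners are at (179,149) and (447,17).

```bash
python3 - <<'E'
from h import *
np.set_printoptions(precision=4,suppress=True)
T=np.load("T1.npy")
print("wheel",unproj("wrist",[(280,192)],.056,T))
l=unproj("wrist",[(284,231),(280,214)],.098,T);d=l[1]-l[0];print(l,np.degrees(np.arctan2(d[1],d[0])))
c=unproj("wrist",[(179,149),(447,17)],.05,T);d=c[0]-c[1];print(c,np.degrees(np.arctan2(-d[0],d[1])),np.linalg.norm(d))
im=cv2.imread("pics/w1.png")
cv2.imwrite("pics/w1c.png",cv2.resize(im[70:250,220:400],None,fx=3.3,fy=3.3,interpolation=cv2.INTER_CUBIC))
E
```

```text
wheel [[0.5505 0.0325 0.056 ]]
[[0.5326 0.0424 0.098 ]
 [0.545  0.0364 0.098 ]] -25.774503126222964
[[ 0.6319  0.0773  0.05  ]
 [ 0.579  -0.1575  0.05  ]] -12.700064112381865 0.24059456244020086
```

View pics/w1c.png

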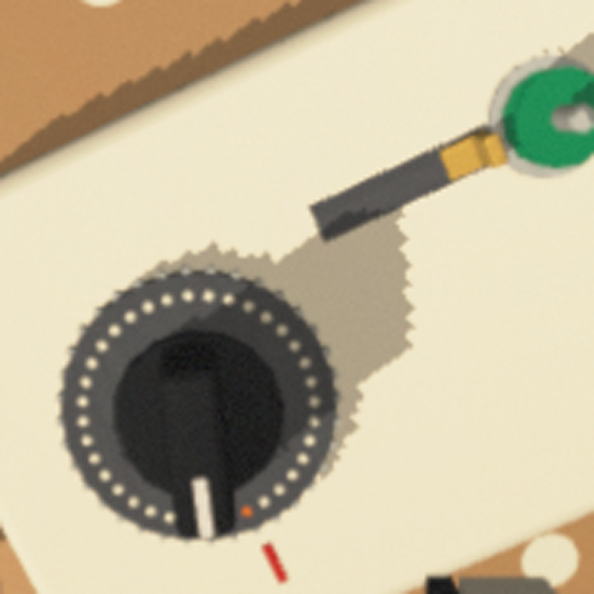

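The crop shows the bar's top centreline running from (191,377) to (206,530). The wheel has dots at 10° pitch with an orange one near the red mark, which is useful for counting clicks.

```bash
python3 - <<'E'
from h import *
np.set_printoptions(precision=4,suppress=True)
T=np.load("T1.npy")
f=lambda x,y:(x/3.3+220,y/3.3+70)
for p in ([f(206,530),f(191,377)],[f(206,537),f(200,480)],[f(178,530),f(165,375)],[f(235,525),f(217,378)]):
    l=unproj("wrist",p,.098,T);d=l[1]-l[0];print(l.mean(0),np.linalg.norm(d),np.degrees(np.arctan2(d[1],d[0])))
print(delta([.5497,.0325,.088],-34))
E
```

```text
[0.5487 0.0333 0.098 ] 0.0361162098676273 -33.06582191880712
[0.5381 0.0405 0.098 ] 0.013816340964232518 -32.69088886300464
[0.5527 0.038  0.098 ] 0.03651303633853022 -34.185731907361834
[0.5452 0.0281 0.098 ] 0.03477655684385631 -31.38248580497544
(array([ -1.8533,  -2.1521, 131.8553]), array([ 0.0509,  0.0386, -4.3606]))
```

Request:
apply_moves(deltas=[{"fingers": 50, "delta_pos": [-1.5, -2, 50], "angular": [0, 0, -5]}, {"fingers": 50, "delta_pos": [-1.5, -2, 90], "angular": [0, 0, -5]}, {"fingers": 50, "delta_pos": [-1.5, -2, 110], "angular": [0, 0, -5]}, {"fingers": 50, "delta_pos": [-1.5, -2, 125], "angular": [0, 0, -5]}, {"fingers": 50, "delta_pos": [-1.5, -2, 131], "angular": [0, 0, -5]}, {"fingers": 50, "delta_pos": [-1.5, -2, 131], "angular": [0, 0, -5]}])

```text
clock: 2.55
tool_pos: [0.55, 0.0316, 0.0889]
orientation: [179.9, 0.0, -33.4]
force: [0.4, -0.9, -0.1]
opening: 0.0498
gripper_force: 0.0
```

Request:
apply_moves(deltas=[{"fingers": 20, "delta_pos": [0, 0, 0], "angular": [0, 0, 0]}, {"fingers": 20, "delta_pos": [0, 0, 0], "angular": [0, 0, 0]}, {"fingers": 20, "delta_pos": [0, 0, 0], "angular": [0, 0, 0]}, {"fingers": 20, "delta_pos": [0, 0, 0], "angular": [0, 0, 0]}])

```text
clock: 2.95
tool_pos: [0.5509, 0.0328, 0.0898]
orientation: [-179.9, -0.0, -33.3]
force: [-0.6, -0.2, 0.0]
opening: 0.0238
gripper_force: 0.0
```

```bash
python3 - <<'E'
from h import *
np.set_printoptions(precision=4,suppress=True)
o=ctrl.get_obs();print({k:o[k] for k in('tool_pos','orientation','force','moment','opening','joint_pos')})
E
```

```text
{'tool_pos': array([0.5509, 0.0328, 0.0898]), 'orientation': array([-179.9487,   -0.0345,  -33.3111]), 'force': array([-0.5863, -0.1693,  0.0092]), 'moment': array([-0.0656,  0.1441,  0.0059]), 'opening': 0.023844690491181233, 'joint_pos': array([ 23.7432,  17.8077, -26.2704,   0.0014, -45.8601,  32.9448])}
```

Request:
apply_moves(deltas=[{"fingers": 5, "delta_pos": [0, 0, 1], "angular": [0, 0, 0]}, {"fingers": 5, "delta_pos": [0, 0, 1], "angular": [0, 0, 0]}, {"fingers": 5, "delta_pos": [0, 0, 1], "angular": [0, 0, 0]}, {"fingers": 5, "delta_pos": [0, 0, 1], "angular": [0, 0, 0]}, {"fingers": 5, "delta_pos": [0, 0, 1], "angular": [0, 0, 0]}])

```text
clock: 3.45
tool_pos: [0.5514, 0.0333, 0.0885]
orientation: [-179.9, -0.0, -33.3]
force: [2.3, 5.2, -0.1]
opening: 0.0139
gripper_force: 30.0
```

```bash
cat > s.py <<'E'
from h import *
np.set_printoptions(precision=3,suppress=True)
o=ctrl.get_obs();print({k:o[k] for k in('clock','tool_pos','orientation','force','moment','opening','gripper_force')})
E
python3 s.py
```

```text
{'clock': 3.45, 'tool_pos': array([0.551, 0.033, 0.089]), 'orientation': array([-179.913,   -0.048,  -33.293]), 'force': array([ 2.337,  5.157, -0.056]), 'moment': array([ 1.843, -0.622, -0.045]), 'opening': 0.013943721210227179, 'gripper_force': 29.982334077358246}
```

Request:
apply_moves(deltas=[{"fingers": 5, "delta_pos": [0, 0, 0], "angular": [0, 0, 3]}, {"fingers": 5, "delta_pos": [0, 0, 0], "angular": [0, 0, 3]}])

```text
clock: 3.65
tool_pos: [0.5513, 0.0333, 0.0885]
orientation: [-179.9, -0.0, -36.4]
force: [1.6, 4.3, 0.7]
opening: 0.0135
gripper_force: 30.0
```

```bash
python3 s.py
```

```text
{'clock': 3.65, 'tool_pos': array([0.551, 0.033, 0.089]), 'orientation': array([-179.913,   -0.044,  -36.392]), 'force': array([1.566, 4.284, 0.678]), 'moment': array([ 1.764, -0.643, -0.009]), 'opening': 0.01349951543178469, 'gripper_force': 29.983325600624084}
```

Request:
apply_moves(deltas=[{"fingers": 5, "delta_pos": [0, 0, 0], "angular": [0, 0, 3]}, {"fingers": 5, "delta_pos": [0, 0, 0], "angular": [0, 0, 3]}])

```text
clock: 3.85
tool_pos: [0.5513, 0.0332, 0.0885]
orientation: [-179.9, -0.0, -39.4]
force: [2.9, 4.5, -0.7]
opening: 0.0134
gripper_force: 30.0
```

```bash
python3 s.py
```

```text
{'clock': 3.85, 'tool_pos': array([0.551, 0.033, 0.089]), 'orientation': array([-179.918,   -0.036,  -39.371]), 'force': array([ 2.887,  4.488, -0.657]), 'moment': array([ 1.825, -0.622, -0.027]), 'opening': 0.013363301156508786, 'gripper_force': 29.983374774456024}
```

Request:
apply_moves(deltas=[{"fingers": 5, "delta_pos": [0, 0, 0], "angular": [0, 0, 3]}, {"fingers": 5, "delta_pos": [0, 0, 0], "angular": [0, 0, 3]}])

```text
clock: 4.05
tool_pos: [0.5513, 0.0332, 0.0885]
orientation: [-179.9, -0.0, -42.4]
force: [2.6, 4.4, 0.4]
opening: 0.0135
gripper_force: 30.0
```

```bash
python3 s.py
```

```text
{'clock': 4.05, 'tool_pos': array([0.551, 0.033, 0.089]), 'orientation': array([-179.919,   -0.03 ,  -42.363]), 'force': array([2.593, 4.38 , 0.427]), 'moment': array([ 1.74 , -0.636, -0.001]), 'opening': 0.01349594642961427, 'gripper_force': 29.98366266489029}
```

Request:
apply_moves(deltas=[{"fingers": 5, "delta_pos": [0, 0, 0], "angular": [0, 0, 3]}, {"fingers": 5, "delta_pos": [0, 0, 0], "angular": [0, 0, 3]}])

```text
clock: 4.25
tool_pos: [0.5512, 0.0331, 0.0885]
orientation: [-179.9, -0.0, -45.3]
force: [1.2, 4.8, 0.5]
opening: 0.0137
gripper_force: 30.1
```

```bash
python3 s.py
```

```text
{'clock': 4.25, 'tool_pos': array([0.551, 0.033, 0.089]), 'orientation': array([-179.927,   -0.03 ,  -45.318]), 'force': array([1.246, 4.757, 0.504]), 'moment': array([ 1.82 , -0.529,  0.343]), 'opening': 0.01372406927532442, 'gripper_force': 30.059484243392944}
```

Request:
apply_moves(deltas=[{"fingers": 5, "delta_pos": [0, 0, 0], "angular": [0, 0, 2.5]}, {"fingers": 5, "delta_pos": [0, 0, 0], "angular": [0, 0, 2.5]}])

```text
clock: 4.45
tool_pos: [0.5511, 0.0332, 0.0885]
orientation: [-179.9, -0.0, -47.8]
force: [2.4, 5.7, 0.6]
opening: 0.014
gripper_force: 30.6
```

```bash
python3 s.py
```

```text
{'clock': 4.45, 'tool_pos': array([0.551, 0.033, 0.088]), 'orientation': array([-179.94 ,   -0.027,  -47.766]), 'force': array([2.352, 5.71 , 0.597]), 'moment': array([ 1.909, -0.371,  0.687]), 'opening': 0.014032763825975054, 'gripper_force': 30.619321167469025}
```

Request:
apply_moves(deltas=[{"fingers": 5, "delta_pos": [0, 0, 0], "angular": [0, 0, 2.5]}, {"fingers": 5, "delta_pos": [0, 0, 0], "angular": [0, 0, 2.5]}])

```text
clock: 4.65
tool_pos: [0.551, 0.0332, 0.0885]
orientation: [-179.9, -0.0, -50.3]
force: [2.0, 4.9, 0.6]
opening: 0.0144
gripper_force: 31.6
```

```bash
python3 s.py
```

```text
{'clock': 4.65, 'tool_pos': array([0.551, 0.033, 0.088]), 'orientation': array([-179.947,   -0.018,  -50.251]), 'force': array([1.971, 4.921, 0.558]), 'moment': array([ 2.163, -0.304,  0.801]), 'opening': 0.014435451159165833, 'gripper_force': 31.59528568969108}
```

Request:
apply_moves(deltas=[{"fingers": 5, "delta_pos": [0, 0, 0], "angular": [0, 0, 2]}, {"fingers": 5, "delta_pos": [0, 0, 0], "angular": [0, 0, 2]}])

```text
clock: 4.85
tool_pos: [0.5509, 0.0333, 0.0885]
orientation: [-180.0, -0.0, -52.2]
force: [0.4, 5.9, 0.7]
opening: 0.0147
gripper_force: 32.3
```

```bash
python3 s.py
```

```text
{'clock': 4.85, 'tool_pos': array([0.551, 0.033, 0.088]), 'orientation': array([-179.953,   -0.009,  -52.231]), 'force': array([0.397, 5.924, 0.7  ]), 'moment': array([ 2.349, -0.038,  0.863]), 'opening': 0.014749740974721454, 'gripper_force': 32.30362839996815}
```

Request:
apply_moves(deltas=[{"fingers": 5, "delta_pos": [0, 0, 0], "angular": [0, 0, 2]}, {"fingers": 5, "delta_pos": [0, 0, 0], "angular": [0, 0, 2]}])

```text
clock: 5.05
tool_pos: [0.551, 0.0333, 0.0885]
orientation: [-180.0, -0.0, -54.2]
force: [0.7, 6.4, 1.1]
opening: 0.0153
gripper_force: 33.0
```

```bash
python3 s.py
```

```text
{'clock': 5.05, 'tool_pos': array([0.551, 0.033, 0.088]), 'orientation': array([-179.953,   -0.01 ,  -54.228]), 'force': array([0.716, 6.426, 1.149]), 'moment': array([ 2.326, -0.042,  0.874]), 'opening': 0.015292797635388943, 'gripper_force': 32.96739125624299}
```

Request:
apply_moves(deltas=[{"fingers": 5, "delta_pos": [0, 0, 0], "angular": [0, 0, 2]}, {"fingers": 5, "delta_pos": [0, 0, 0], "angular": [0, 0, 2]}])

```text
clock: 5.25
tool_pos: [0.551, 0.0331, 0.0884]
orientation: [-179.9, -0.0, -56.3]
force: [1.2, 4.6, 1.8]
opening: 0.0144
gripper_force: 29.8
```

```bash
python3 s.py; python3 - <<'E'
from h import *
T=pose();np.save("T2",T);cv2.imwrite("pics/w2.png",ctrl.snapshot("wrist")[:,:,::-1])
E
```

```text
{'clock': 5.25, 'tool_pos': array([0.551, 0.033, 0.088]), 'orientation': array([-179.946,   -0.006,  -56.286]), 'force': array([1.222, 4.553, 1.752]), 'moment': array([ 2.056, -0.241,  0.207]), 'opening': 0.014425931067577528, 'gripper_force': 29.75535750389099}
```

```bash
python3 - <<'E'
from h import *
im=cv2.imread("pics/w2.png");cv2.imwrite("pics/w2c.png",cv2.resize(im,None,fx=1.42,fy=1.42,interpolation=cv2.INTER_CUBIC))
E
```

```text
(no output)
```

View pics/w2c.png

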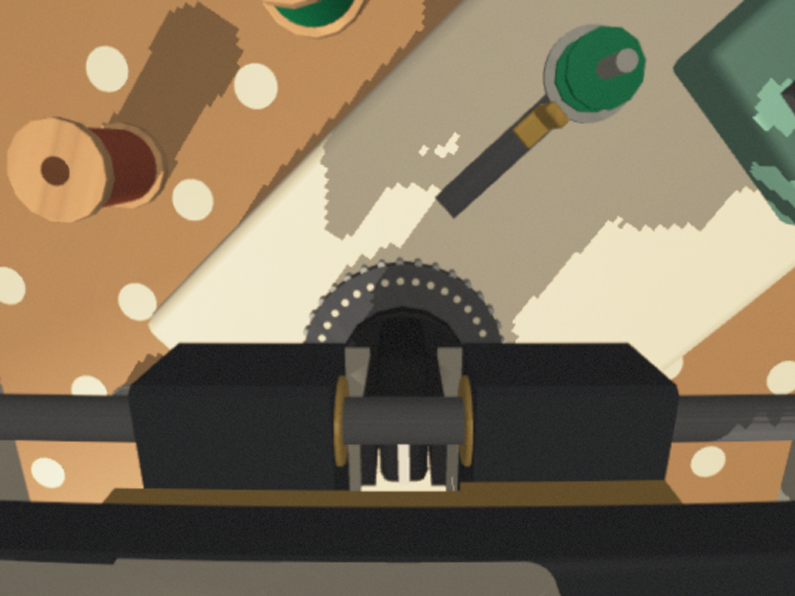

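The wrist view shows the bar sitting square in the fingers, with its white line at about (403,446)-(404,480). The brass finger is near (540,118). I'll compare the finger's position before and after to see whether the wheel moved.

```bash
python3 - <<'E'
from h import *
a=cv2.imread("pics/w1.png")[80:150,310:410];b=cv2.imread("pics/w2.png")[10:160,300:460]
a=cv2.resize(a,(400,280),interpolation=cv2.INTER_CUBIC);b=cv2.resize(b,(400,375),interpolation=cv2.INTER_CUBIC)
c=np.zeros((375,800,3),np.uint8);c[:280,:400]=a;c[:,400:]=b
cv2.imwrite("pics/cmp.png",c)
E
```

```text
(no output)
```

View pics/cmp.png

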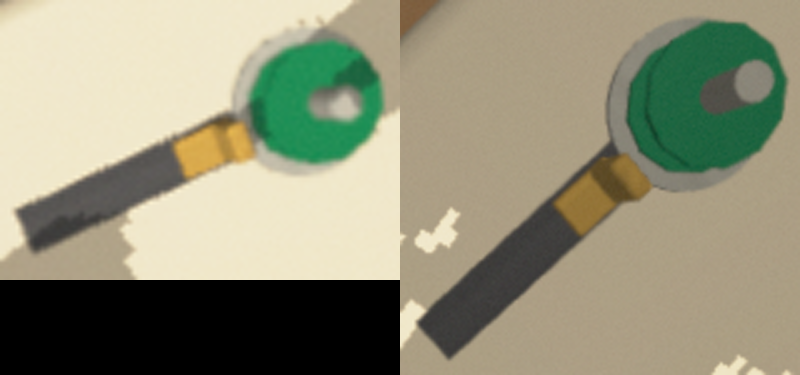

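```bash
python3 - <<'E'
from h import *
np.set_printoptions(precision=4,suppress=True)
for n,e,s,w in(("T1",(355.25,121),(316.75,137.5),(370,115.25)),("T2",(367.4,98.4),(313.6,146),(393.6,82.4))):
    T=np.load(n+".npy");q=unproj("wrist",[e,s],.05,T);t=unproj("wrist",[w],.068,T)
    print(q,np.linalg.norm(q[0]-q[1]),t)
E
```

```text
[[ 0.5584 -0.0536  0.05  ]
 [ 0.5674 -0.0202  0.05  ]] 0.03452242144105839 [[ 0.5577 -0.063   0.068 ]]
[[ 0.5591 -0.0518  0.05  ]
 [ 0.5674 -0.0193  0.05  ]] 0.03354666018867694 [[ 0.557  -0.0608  0.068 ]]
```

```bash
python3 s.py
```

```text
{'clock': 5.3, 'tool_pos': array([0.551, 0.033, 0.088]), 'orientation': array([-179.944,   -0.004,  -56.233]), 'force': array([1.337, 6.322, 2.316]), 'moment': array([ 2.101, -0.414,  0.209]), 'opening': 0.013864481119060265, 'gripper_force': 29.76029008626938}
```

Request:
apply_moves(deltas=[{"fingers": 5, "delta_pos": [0, 0, 0], "angular": [0, 0, 2]}, {"fingers": 5, "delta_pos": [0, 0, 0], "angular": [0, 0, 2]}, {"fingers": 5, "delta_pos": [0, 0, 0], "angular": [0, 0, 2]}])

```text
clock: 5.6
tool_pos: [0.551, 0.033, 0.0884]
orientation: [-179.9, 0.0, -58.2]
force: [0.7, 5.3, 2.1]
opening: 0.0138
gripper_force: 29.8
```

```bash
python3 s.py
```

```text
{'clock': 5.6, 'tool_pos': array([0.551, 0.033, 0.088]), 'orientation': array([-179.941,    0.004,  -58.243]), 'force': array([0.665, 5.332, 2.123]), 'moment': array([ 2.076, -0.221,  0.079]), 'opening': 0.013781368586805835, 'gripper_force': 29.821922779083252}
```

Request:
apply_moves(deltas=[{"fingers": 5, "delta_pos": [0, 0, 0], "angular": [0, 0, 2]}, {"fingers": 5, "delta_pos": [0, 0, 0], "angular": [0, 0, 2]}, {"fingers": 5, "delta_pos": [0, 0, 0], "angular": [0, 0, 2]}])

```text
clock: 5.9
tool_pos: [0.551, 0.033, 0.0884]
orientation: [-179.9, 0.0, -60.2]
force: [1.5, 5.9, 2.6]
opening: 0.0135
gripper_force: 29.8
```

```bash
python3 s.py
```

```text
{'clock': 5.9, 'tool_pos': array([0.551, 0.033, 0.088]), 'orientation': array([-179.944,    0.007,  -60.249]), 'force': array([1.515, 5.873, 2.56 ]), 'moment': array([ 1.973, -0.37 ,  0.045]), 'opening': 0.013494514877973516, 'gripper_force': 29.833345413208008}
```

Request:
apply_moves(deltas=[{"fingers": 5, "delta_pos": [0, 0, 0], "angular": [0, 0, 2]}, {"fingers": 5, "delta_pos": [0, 0, 0], "angular": [0, 0, 2]}, {"fingers": 5, "delta_pos": [0, 0, 0], "angular": [0, 0, 2]}])

```text
clock: 6.2
tool_pos: [0.5509, 0.033, 0.0884]
orientation: [-179.9, 0.0, -62.3]
force: [1.0, 5.1, 1.1]
opening: 0.0139
gripper_force: 29.8
```

```bash
python3 s.py
```

```text
{'clock': 6.2, 'tool_pos': array([0.551, 0.033, 0.088]), 'orientation': array([-179.948,    0.011,  -62.253]), 'force': array([0.987, 5.085, 1.127]), 'moment': array([ 2.017, -0.401, -0.072]), 'opening': 0.013923624747930054, 'gripper_force': 29.833345413208008}
```

Request:
apply_moves(deltas=[{"fingers": 5, "delta_pos": [0, 0, 0], "angular": [0, 0, 2]}, {"fingers": 5, "delta_pos": [0, 0, 0], "angular": [0, 0, 2]}, {"fingers": 5, "delta_pos": [0, 0, 0], "angular": [0, 0, 2]}])

```text
clock: 6.5
tool_pos: [0.5509, 0.033, 0.0884]
orientation: [-180.0, 0.0, -64.3]
force: [1.3, 4.6, 1.5]
opening: 0.0141
gripper_force: 29.8
```

```bash
python3 s.py
```

```text
{'clock': 6.5, 'tool_pos': array([0.551, 0.033, 0.088]), 'orientation': array([-179.95 ,    0.014,  -64.253]), 'force': array([1.262, 4.627, 1.506]), 'moment': array([ 1.999, -0.332, -0.036]), 'opening': 0.014061540556472863, 'gripper_force': 29.8333078622818}
```

Request:
apply_moves(deltas=[{"fingers": 5, "delta_pos": [0, 0, 0], "angular": [0, 0, 2]}, {"fingers": 5, "delta_pos": [0, 0, 0], "angular": [0, 0, 2]}, {"fingers": 5, "delta_pos": [0, 0, 0], "angular": [0, 0, 2]}])

```text
clock: 6.8
tool_pos: [0.5508, 0.033, 0.0884]
orientation: [-180.0, 0.0, -66.2]
force: [1.4, 5.3, 1.5]
opening: 0.0138
gripper_force: 29.9
```

```bash
python3 s.py
```

```text
{'clock': 6.8, 'tool_pos': array([0.551, 0.033, 0.088]), 'orientation': array([-179.963,    0.006,  -66.211]), 'force': array([1.37 , 5.302, 1.466]), 'moment': array([ 1.972, -0.186,  0.311]), 'opening': 0.013812178021188413, 'gripper_force': 29.87752676010132}
```

Request:
apply_moves(deltas=[{"fingers": 5, "delta_pos": [0, 0, 0], "angular": [0, 0, 2]}, {"fingers": 5, "delta_pos": [0, 0, 0], "angular": [0, 0, 2]}])

```text
clock: 7.0
tool_pos: [0.5508, 0.0329, 0.0884]
orientation: [-180.0, 0.0, -68.2]
force: [1.4, 4.7, 2.3]
opening: 0.0141
gripper_force: 30.4
```

```bash
python3 s.py
```

```text
{'clock': 7.0, 'tool_pos': array([0.551, 0.033, 0.088]), 'orientation': array([-179.967,    0.001,  -68.243]), 'force': array([1.387, 4.745, 2.334]), 'moment': array([ 1.997, -0.206,  0.598]), 'opening': 0.014145609155384025, 'gripper_force': 30.358518362045288}
```

Request:
apply_moves(deltas=[{"fingers": 5, "delta_pos": [0, 0, 0], "angular": [0, 0, 2]}, {"fingers": 5, "delta_pos": [0, 0, 0], "angular": [0, 0, 2]}])

```text
clock: 7.2
tool_pos: [0.5508, 0.0329, 0.0884]
orientation: [-180.0, 0.0, -70.3]
force: [1.2, 5.3, 2.1]
opening: 0.014
gripper_force: 29.9
```

```bash
python3 s.py
```

```text
{'clock': 7.2, 'tool_pos': array([0.551, 0.033, 0.088]), 'orientation': array([-179.966,    0.009,  -70.289]), 'force': array([1.192, 5.251, 2.121]), 'moment': array([ 1.931, -0.25 , -0.089]), 'opening': 0.014007632040650284, 'gripper_force': 29.895665645599365}
```

Request:
apply_moves(deltas=[{"fingers": 5, "delta_pos": [0, 0, 0], "angular": [0, 0, 2]}, {"fingers": 5, "delta_pos": [0, 0, 0], "angular": [0, 0, 2]}])

```text
clock: 7.4
tool_pos: [0.5508, 0.0329, 0.0884]
orientation: [-180.0, 0.0, -72.3]
force: [1.0, 5.2, 1.5]
opening: 0.0138
gripper_force: 29.9
```

```bash
python3 s.py
```

```text
{'clock': 7.4, 'tool_pos': array([0.551, 0.033, 0.088]), 'orientation': array([-179.967,    0.017,  -72.303]), 'force': array([0.961, 5.222, 1.451]), 'moment': array([ 1.966, -0.321, -0.006]), 'opening': 0.01377435037145106, 'gripper_force': 29.896439015865326}
```

Request:
apply_moves(deltas=[{"fingers": 60, "delta_pos": [0, 0, 0], "angular": [0, 0, 0]}, {"fingers": 60, "delta_pos": [0, 0, 0], "angular": [0, 0, 0]}, {"fingers": 60, "delta_pos": [0, 0, 0], "angular": [0, 0, 0]}, {"fingers": 60, "delta_pos": [0, 0, -40], "angular": [0, 0, 0]}, {"fingers": 60, "delta_pos": [0, 0, -85], "angular": [0, 0, 0]}, {"fingers": 60, "delta_pos": [0, 0, -125], "angular": [0, 0, 0]}, {"fingers": 60, "delta_pos": [0, 0, -130], "angular": [0, 0, 0]}, {"fingers": 60, "delta_pos": [0, 0, -130], "angular": [0, 0, 0]}])

```text
clock: 8.2
tool_pos: [0.5509, 0.0326, 0.2195]
orientation: [-179.9, 0.0, -72.3]
force: [0.1, 0.3, -1.1]
opening: 0.0597
gripper_force: 0.0
```

```bash
python3 - <<'E'
from h import *
np.set_printoptions(precision=4,suppress=True)
T=pose();np.save("T3",T);b=ctrl.snapshot("wrist")[:,:,::-1];cv2.imwrite("pics/w3.png",b)
print(T[:3,3],ctrl.get_obs()['orientation'])
a=cv2.imread("pics/w1.png")[100:260,210:400]
C=proj("wrist",[.5505,.0327,.056],T)[0];print(C)
x,y=int(C[0])-75,int(C[1])-95
print(x,y);b=b[y:y+160,x:x+190]
cv2.imwrite("pics/cmp3.png",np.vstack([cv2.resize(q,None,fx=2.1 if 0 else 1.87*1,fy=1.87,interpolation=cv2.INTER_CUBIC) for q in(a,b)]))
big=[cv2.resize(q,None,fx=3,fy=3,interpolation=cv2.INTER_CUBIC)[:,:400] for q in (a,b)]
cv2.imwrite("pics/cmp3.png",np.hstack(big))
E
```

```text
[0.5509 0.0326 0.2195] [179.9913   0.0217 -72.3297]
[283.4386 191.8969]
208 96
```

View pics/cmp3.png

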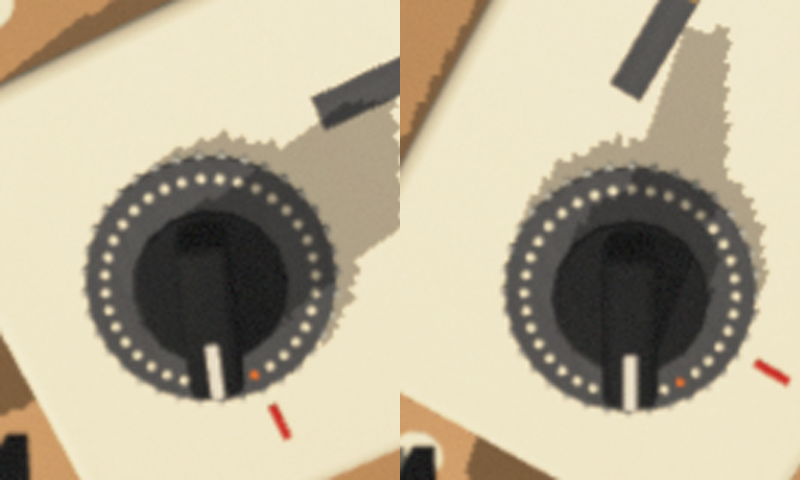

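The side-by-side shows the wheel dots with the orange index. Before: centre (211,278), orange (255,375), red mark (280,421). Now: centre (630,288), orange (681,383), red mark (772,372).

```bash
python3 - <<'E'
from h import *
np.set_printoptions(precision=4,suppress=True)
for n,o,x0,p in(("T1",(210,100),0,[(255,375),(280,421),(211,278),(218,398),(212,347)]),("T3",(208,96),400,[(681,383),(772,372),(630,288),(630,410),(630,356)])):
    T=np.load(n+".npy");px=[((a-x0)/3+o[0],b/3+o[1]) for a,b in p]
    q=unproj("wrist",px[:3],.056,T);l=unproj("wrist",px[3:],.098,T)
    c=np.array([.5505,.0325,.056]);d=q-q[2]
    print(q[2],np.linalg.norm(d[:2],axis=1),np.degrees(np.arctan2(d[:2,1],d[:2,0])))
    l=l[0]-l[1];print("line",np.degrees(np.arctan2(-l[1],-l[0])))
E
```

```text
[0.5504 0.0322 0.056 ] [0.0319 0.0481] [165.3714 166.7082]
line -32.01851629249933
[0.5495 0.0325 0.056 ] [0.0322 0.0484] [135.3246 166.4478]
line -72.24561978536953
```

The wheel has turned 30.0°, so exactly three clicks are done and one is left. The next pick-up is at about yaw -75. I'll regrip and go to about -84.

Request:
apply_moves(deltas=[{"fingers": 50, "delta_pos": [0, 0, 50], "angular": [0, 0, 0]}, {"fingers": 50, "delta_pos": [0, 0, 90], "angular": [0, 0, 0]}, {"fingers": 50, "delta_pos": [0, 0, 115], "angular": [0, 0, 0]}, {"fingers": 50, "delta_pos": [0, 0, 127], "angular": [0, 0, 0]}, {"fingers": 40, "delta_pos": [0, 0, 130], "angular": [0, 0, 0]}, {"fingers": 20, "delta_pos": [0, 0, 130], "angular": [0, 0, 0]}, {"fingers": 20, "delta_pos": [0, 0, 130], "angular": [0, 0, 0]}, {"fingers": 20, "delta_pos": [0, 0, 130], "angular": [0, 0, 0]}, {"fingers": 5, "delta_pos": [0, 0, 130], "angular": [0, 0, 0]}, {"fingers": 5, "delta_pos": [0, 0, 130], "angular": [0, 0, 0]}])

```text
clock: 9.25
tool_pos: [0.5509, 0.0328, 0.0891]
orientation: [-179.9, 0.0, -72.3]
force: [-1.0, -0.2, 4.1]
opening: 0.0136
gripper_force: 30.0
```

Request:
apply_moves(deltas=[{"fingers": 5, "delta_pos": [0, 0, 0], "angular": [0, 0, 0]}, {"fingers": 5, "delta_pos": [0, 0, 0], "angular": [0, 0, 0]}, {"fingers": 5, "delta_pos": [0, 0, 0], "angular": [0, 0, 1.5]}, {"fingers": 5, "delta_pos": [0, 0, 0], "angular": [0, 0, 2]}])

```text
clock: 9.65
tool_pos: [0.5509, 0.0328, 0.089]
orientation: [-179.9, -0.0, -74.3]
force: [-2.3, -0.3, 6.2]
opening: 0.0138
gripper_force: 30.0
```

```bash
python3 s.py
```

```text
{'clock': 9.65, 'tool_pos': array([0.551, 0.033, 0.089]), 'orientation': array([-179.946,   -0.005,  -74.336]), 'force': array([-2.27 , -0.26 ,  6.191]), 'moment': array([0.278, 0.865, 0.137]), 'opening': 0.013784808501811307, 'gripper_force': 30.0044247508049}
```

Request:
apply_moves(deltas=[{"fingers": 5, "delta_pos": [0, 0, 0], "angular": [0, 0, 1.5]}, {"fingers": 5, "delta_pos": [0, 0, 0], "angular": [0, 0, 2.5]}, {"fingers": 5, "delta_pos": [0, 0, 0], "angular": [0, 0, 2.5]}])

```text
clock: 9.95
tool_pos: [0.5509, 0.0327, 0.089]
orientation: [-180.0, -0.0, -76.8]
force: [-1.8, 0.9, 7.1]
opening: 0.0139
gripper_force: 30.2
```

```bash
python3 s.py
```

```text
{'clock': 9.95, 'tool_pos': array([0.551, 0.033, 0.089]), 'orientation': array([-179.956,   -0.016,  -76.767]), 'force': array([-1.781,  0.87 ,  7.118]), 'moment': array([0.264, 0.906, 0.527]), 'opening': 0.013923112126736931, 'gripper_force': 30.22650897502899}
```

Request:
apply_moves(deltas=[{"fingers": 5, "delta_pos": [0, 0, 0], "angular": [0, 0, 1.5]}, {"fingers": 5, "delta_pos": [0, 0, 0], "angular": [0, 0, 2.5]}, {"fingers": 5, "delta_pos": [0, 0, 0], "angular": [0, 0, 2.5]}])

```text
clock: 10.25
tool_pos: [0.5509, 0.0327, 0.089]
orientation: [-180.0, -0.0, -79.2]
force: [-1.2, -0.2, 6.7]
opening: 0.014
gripper_force: 31.0
```

```bash
python3 s.py
```

```text
{'clock': 10.25, 'tool_pos': array([0.551, 0.033, 0.089]), 'orientation': array([-179.959,   -0.025,  -79.237]), 'force': array([-1.205, -0.189,  6.725]), 'moment': array([0.131, 0.922, 0.809]), 'opening': 0.014016030647740388, 'gripper_force': 30.962122678756714}
```

Request:
apply_moves(deltas=[{"fingers": 5, "delta_pos": [0, 0, 0], "angular": [0, 0, 1.5]}, {"fingers": 5, "delta_pos": [0, 0, 0], "angular": [0, 0, 2.5]}, {"fingers": 5, "delta_pos": [0, 0, 0], "angular": [0, 0, 2.5]}])

```text
clock: 10.55
tool_pos: [0.5507, 0.0327, 0.089]
orientation: [-180.0, -0.0, -81.8]
force: [-1.8, 0.3, 6.5]
opening: 0.014
gripper_force: 30.0
```

```bash
python3 s.py
```

```text
{'clock': 10.55, 'tool_pos': array([0.551, 0.033, 0.089]), 'orientation': array([-179.967,   -0.003,  -81.831]), 'force': array([-1.771,  0.263,  6.456]), 'moment': array([0.114, 1.102, 0.007]), 'opening': 0.0140324268775216, 'gripper_force': 29.97112512588501}
```

Request:
apply_moves(deltas=[{"fingers": 5, "delta_pos": [0, 0, 0], "angular": [0, 0, 1.5]}, {"fingers": 5, "delta_pos": [0, 0, 0], "angular": [0, 0, 1.5]}, {"fingers": 60, "delta_pos": [0, 0, 0], "angular": [0, 0, 1.5]}, {"fingers": 60, "delta_pos": [0, 0, 0], "angular": [0, 0, 1.5]}, {"fingers": 60, "delta_pos": [0, 0, 0], "angular": [0, 0, 1.5]}, {"fingers": 60, "delta_pos": [0, 0, -40], "angular": [0, 0, 1.5]}, {"fingers": 60, "delta_pos": [0, 0, -85], "angular": [0, 0, 1.5]}, {"fingers": 60, "delta_pos": [0, 0, -125], "angular": [0, 0, 1.5]}, {"fingers": 60, "delta_pos": [0, 0, -130], "angular": [0, 0, 1.5]}, {"fingers": 60, "delta_pos": [0, 0, -130], "angular": [0, 0, 1.5]}])

```text
clock: 11.55
tool_pos: [0.5512, 0.0329, 0.2196]
orientation: [-179.8, 0.1, -83.3]
force: [-0.2, 0.5, -1.4]
opening: 0.0599
gripper_force: 0.0
```

```bash
python3 - <<'E'
from h import *
np.set_printoptions(precision=4,suppress=True)
T=pose();np.save("T4",T);b=ctrl.snapshot("wrist")[:,:,::-1].copy();cv2.imwrite("pics/w4.png",b)
print(T[:3,3],ctrl.get_obs()['orientation'])
def dot(b,T):
    # orange pixels near the dot ring
    h=cv2.cvtColor(b,cv2.COLOR_BGR2HSV);m=(h[...,0]<16)&(h[...,1]>110)&(h[...,2]>100)
    ys,xs=np.nonzero(m);q=unproj("wrist",np.c_[xs,ys],.056,T)-[.5502,.0325,0]
    r=np.hypot(q[:,0],q[:,1]);k=(r>.026)&(r<.036);a=q[k].mean(0);return k.sum(),np.degrees(np.arctan2(a[1],a[0]))
for n in(1,3,4):print(n,dot(cv2.imread(f"pics/w{n}.png"),np.load(f"T{n}.npy")))
cv2.imwrite("pics/w4c.png",cv2.resize(b,None,fx=1.4,fy=1.4,interpolation=cv2.INTER_CUBIC))
E
```

```text
[0.5512 0.0329 0.2196] [-179.9836    0.0321  -83.3253]
1 (np.int64(11), np.float64(165.1155663516134))
3 (np.int64(9), np.float64(135.8933649954495))
4 (np.int64(8), np.float64(125.92536252734573))
```

View pics/w4c.png

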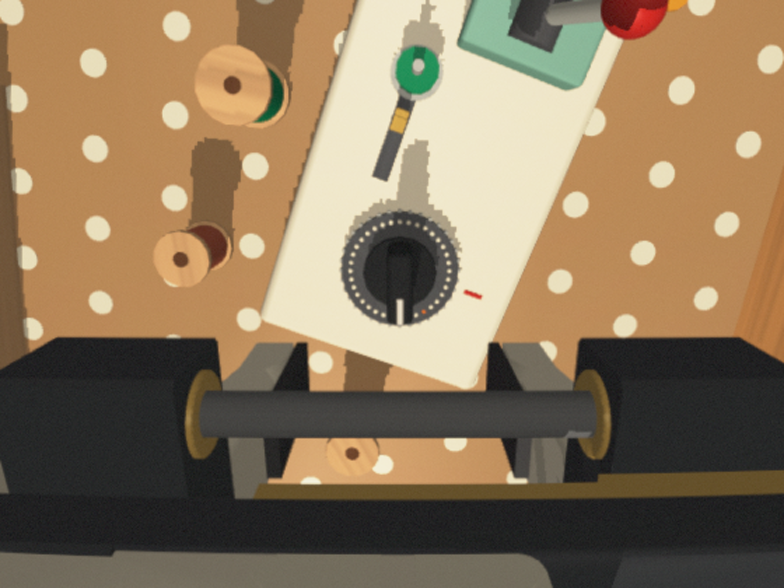

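The picture shows the dial released with its bar upright. The wheel index has turned 39.2°, so four clicks are done. The lever's red ball is at the top right, near (634,8). The lever is next.

```bash
python3 - <<'E'
from h import *
np.set_printoptions(precision=2,suppress=True)
print(delta([.4197,-.0976,.22],-12.3))
E
```

```text
(array([114.23, 144.9 ,  -2.09]), array([ -0.03,   0.02, -71.03]))
```

Request:
apply_moves(deltas=[{"fingers": 0, "delta_pos": [114, 145, -2], "angular": [0, 0, -71]}, {"fingers": 0, "delta_pos": [114, 145, -2], "angular": [0, 0, -71]}, {"fingers": 0, "delta_pos": [114, 145, -2], "angular": [0, 0, -71]}, {"fingers": 0, "delta_pos": [114, 145, -2], "angular": [0, 0, -71]}, {"fingers": 0, "delta_pos": [114, 145, -2], "angular": [0, 0, -71]}, {"fingers": 0, "delta_pos": [114, 145, -2], "angular": [0, 0, -71]}, {"fingers": 0, "delta_pos": [114, 145, -2], "angular": [0, 0, -71]}, {"fingers": 0, "delta_pos": [114, 145, -2], "angular": [0, 0, -71]}, {"fingers": 0, "delta_pos": [114, 145, -2], "angular": [0, 0, -71]}, {"fingers": 0, "delta_pos": [114, 145, -2], "angular": [0, 0, -71]}])

```text
clock: 12.6
tool_pos: [0.4189, -0.0976, 0.2186]
orientation: [179.9, 0.2, -12.3]
force: [0.1, 0.4, 0.5]
opening: 0.0006
gripper_force: 0.0
```

Request:
apply_moves(deltas=[{"fingers": 0, "delta_pos": [0, 0, 40], "angular": [0, 0, 0]}, {"fingers": 0, "delta_pos": [0, 0, 80], "angular": [0, 0, 0]}, {"fingers": 0, "delta_pos": [0, 0, 89], "angular": [0, 0, 0]}, {"fingers": 0, "delta_pos": [0, 0, 89], "angular": [0, 0, 0]}])

```text
clock: 13.0
tool_pos: [0.4186, -0.0978, 0.1299]
orientation: [179.9, 0.2, -12.4]
force: [-0.3, 0.8, 0.5]
opening: 0.0005
gripper_force: 0.0
```

```bash
python3 s.py; python3 - <<'E'
from h import *
np.set_printoptions(precision=2,suppress=True)
print(delta([.5105,-.1174,.131],-12.3))
T=pose();b=ctrl.snapshot("top")[:,:,::-1];h=cv2.cvtColor(b,cv2.COLOR_BGR2HSV)
m=((h[...,0]<6)|(h[...,0]>174))&(h[...,1]>180)&(h[...,2]>110);ys,xs=np.nonzero(m[240:290,320:380])
if len(xs):print(len(xs),unproj("top",[(xs.mean()+320,ys.mean()+240)],.13))
E
```

```text
{'clock': 13.0, 'tool_pos': array([ 0.419, -0.098,  0.13 ]), 'orientation': array([179.877,   0.242, -12.358]), 'force': array([-0.33 ,  0.773,  0.536]), 'moment': array([-0.088,  0.098, -0.039]), 'opening': 0.0004621232465969965, 'gripper_force': 0.0}
(array([93.91, -0.51, -1.48]), array([ 0.12,  0.24, -0.06]))
62 [[ 0.48 -0.11  0.13]]
```

Sweep slowly forward along tool x.

Request:
apply_moves(deltas=[{"fingers": 0, "delta_pos": [15, 0, 0], "angular": [0, 0, 0]}, {"fingers": 0, "delta_pos": [24, 0, 0], "angular": [0, 0, 0]}, {"fingers": 0, "delta_pos": [30, 0, 0], "angular": [0, 0, 0]}, {"fingers": 0, "delta_pos": [36, 0, 0], "angular": [0, 0, 0]}, {"fingers": 0, "delta_pos": [42, 0, 0], "angular": [0, 0, 0]}, {"fingers": 0, "delta_pos": [48, 0, 0], "angular": [0, 0, 0]}])

```text
clock: 13.65
tool_pos: [0.4671, -0.1078, 0.1313]
orientation: [-180.0, 0.0, -12.3]
force: [-1.7, 0.6, 1.6]
opening: 0.0005
gripper_force: 0.7
```

Request:
apply_moves(deltas=[{"fingers": 0, "delta_pos": [6, 0, 0], "angular": [0, 0, 0]}, {"fingers": 0, "delta_pos": [12, 0, 0], "angular": [0, 0, 0]}, {"fingers": 0, "delta_pos": [18, 0, 0], "angular": [0, 0, 0]}, {"fingers": 0, "delta_pos": [24, 0, 0], "angular": [0, 0, 0]}, {"fingers": 0, "delta_pos": [30, 0, 0], "angular": [0, 0, 0]}, {"fingers": 0, "delta_pos": [35, 0, 0], "angular": [0, 0, 0]}, {"fingers": 0, "delta_pos": [38, 0, 0], "angular": [0, 0, 0]}, {"fingers": 0, "delta_pos": [38, 0, 0], "angular": [0, 0, 0]}])

```text
clock: 14.45
tool_pos: [0.5044, -0.1159, 0.1312]
orientation: [180.0, -0.0, -12.3]
force: [-0.5, -0.6, -0.2]
opening: 0.0004
gripper_force: 0.1
```

```bash
python3 s.py; python3 - <<'E'
from h import *
a=ctrl.snapshot("scene")[:,:,::-1];cv2.imwrite("pics/sc5.png",a)
h=cv2.cvtColor(a,cv2.COLOR_BGR2HSV);m=((h[...,0]<6)|(h[...,0]>174))&(h[...,1]>170)&(h[...,2]>90)
n,_,st,ce=cv2.connectedComponentsWithStats(m.astype(np.uint8));print([(s[4],c.round(1)) for s,c in zip(st[1:],ce[1:]) if s[4]>25])
x=np.array([.977,-.213,0]);H=np.array([.4978,-.1146,.072])
for v in(0,.5,.8,.9,1,1.1,1.2):print(v,proj("scene",H+.065*(x*np.sin(v-.5)+np.array([0,0,np.cos(v-.5)]))))
E
```

```text
{'clock': 14.45, 'tool_pos': array([ 0.504, -0.116,  0.131]), 'orientation': array([179.995,  -0.015, -12.312]), 'force': array([-0.496, -0.568, -0.235]), 'moment': array([-0.077,  0.342,  0.014]), 'opening': 0.00040903211621862466, 'gripper_force': 0.12998510133002128}
[(np.int32(153), array([178.6, 197.4])), (np.int32(93), array([171.8, 311.5]))]
0 [[178.35144132 169.87606947]]
0.5 [[177.01380337 179.85002652]]
0.8 [[177.11729538 189.77699261]]
0.9 [[177.31414011 193.55108517]]
1 [[177.59033075 197.48307919]]
1.1 [[177.94281931 201.52266929]]
1.2 [[178.3672927  205.61725275]]
```

Request:
apply_moves(deltas=[{"fingers": 0, "delta_pos": [2, 0, 0], "angular": [0, 0, 0]}, {"fingers": 0, "delta_pos": [4, 0, 0], "angular": [0, 0, 0]}, {"fingers": 0, "delta_pos": [6, 0, 0], "angular": [0, 0, 0]}, {"fingers": 0, "delta_pos": [6, 0, 0], "angular": [0, 0, 0]}])

```text
clock: 14.9
tool_pos: [0.51, -0.1171, 0.1313]
orientation: [180.0, -0.0, -12.3]
force: [-0.6, 0.5, -0.1]
opening: 0.0006
gripper_force: 0.4
```

Request:
apply_moves(deltas=[{"fingers": 0, "delta_pos": [-10, 0, 0], "angular": [0, 0, 0]}, {"fingers": 0, "delta_pos": [-30, 0, 0], "angular": [0, 0, 0]}, {"fingers": 0, "delta_pos": [-40, 0, -40], "angular": [0, 0, 0]}, {"fingers": 0, "delta_pos": [-60, 0, -85], "angular": [0, 0, 0]}, {"fingers": 0, "delta_pos": [-80, 0, -120], "angular": [0, 0, 0]}, {"fingers": 0, "delta_pos": [-80, 0, -120], "angular": [0, 0, 0]}, {"fingers": 0, "delta_pos": [-80, 0, -120], "angular": [0, 0, 0]}])

```text
clock: 15.6
tool_pos: [0.4314, -0.0997, 0.2523]
orientation: [-179.9, -0.2, -12.3]
force: [-0.7, 0.5, -0.5]
opening: 0.0005
gripper_force: 0.0
```

```bash
python3 s.py; python3 - <<'E'
from h import *
a=ctrl.snapshot("scene")[:,:,::-1];cv2.imwrite("pics/sc6.png",a)
h=cv2.cvtColor(a,cv2.COLOR_BGR2HSV);m=((h[...,0]<6)|(h[...,0]>174))&(h[...,1]>170)&(h[...,2]>90)
n,_,st,ce=cv2.connectedComponentsWithStats(m.astype(np.uint8));print([(s[4],c.round(1)) for s,c in zip(st[1:],ce[1:]) if s[4]>25])
cv2.imwrite("pics/sc6c.png",cv2.resize(a[130:380,80:420],None,fx=2.3,fy=2.3,interpolation=cv2.INTER_CUBIC))
E
```

```text
{'clock': 15.6, 'tool_pos': array([ 0.431, -0.1  ,  0.252]), 'orientation': array([-179.895,   -0.195,  -12.287]), 'force': array([-0.712,  0.491, -0.525]), 'moment': array([-0.085,  0.202, -0.013]), 'opening': 0.0004936931442852475, 'gripper_force': 0.0}
[(np.int32(168), array([180. , 201.5])), (np.int32(94), array([171.7, 311.5]))]
```

View pics/sc6c.png

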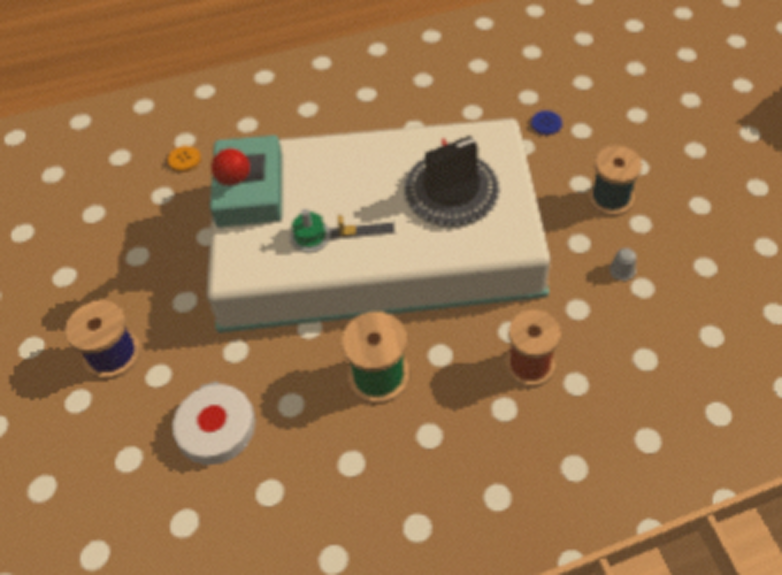

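The red ball is at (180,201.5) in the full image, which puts the lever at about 1.1 rad, past 0.9. The spools, thimble, tape case and buttons look undisturbed. I'll hand it in.

```bash
python3 -c "
from plant import ctrl
print(ctrl.close_job())"
```

```text
the job is handed in; nothing more can be done
None
```

The job is handed in: the dial was turned exactly four clicks clockwise and released, the lever was swung back to about 1.1 rad (engaged), and nothing around the winder looks disturbed; pick-up torque read up to about 0.87 N m, against the stated 0.25.

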